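Ratchet the clamp shut on the round tube

ROBOT

A 6-joint arm with a two-finger parallel gripper is mounted at the origin on the work surface. World frame = base frame: x ahead of the robot, y to its left, z up, the work surface at z = 0. Lengths are in m, angles in degrees, forces in N, time in s.
With the tool pointing down it reaches from about 0.25 to 0.725 m from the base axis. Payload 9.7 kg.
Tool frame: the origin (TCP) lies at the very end of the fingers, on their centre line; the grasp point (between the pads) lies 19 mm behind it; z points along the fingers, y is the direction in which the jaws open and shut (so a half turn about z gives the same grasp; the last joint's range is limited). The gripper opens to 85 mm and grips with 20 to 120 N. Pads are 22 mm wide; open, the fingers measure 114 mm over their backs; the gripper's body (76 mm by 85 mm) begins 54 mm behind the grasp point. The pads swing forward as they close: fully open they stand 13 mm farther back than shut.
Start: joints at [64.859, 4.979, 10.078, 95.1, 0, 90], TCP at [0.234, 0.498, 0.231] pointing down, gripper open.
Joint ranges: [-179.16, 179.16], [-48.56, 103.87], [-65.8, 70.77], [-126.05, 130.52], [-82.76, 87.17], [-180, 180]. Speed limits (degrees/s): [127.2, 127.2, 147.25, 180, 180, 180].

INTERFACE

Orientations are given as [roll, pitch, yaw] about the fixed x, y, z axes, in that order (R = Rz(yaw) Ry(pitch) Rx(roll)).
In Python, from workcell import bot, camera, ticket gives the robot as it stands.
- The arm moves only by the shell command python3 -m jog 'ROWS' [FORCE]. ROWS is a JSON object of lists of equal length, an entry for each row: "turn": the turn, a rotation vector about the world's x, y, z each as a share of 8 degrees, from -1 to 1, a list of three; "delta_pos": the shift along the world's x, y, z each as a share of 50 mm, from -1 to 1, a list of three; "hand": the opening, from -1 (shut) to 1 (fully open). A call has exactly 10 rows; each row shifts and turns the commanded pose from where the row before left it; what a row does not reach is not made up. A row lasts 1/10 s, in which the tool goes at most 50 mm and 8.59 degrees, less where a joint would pass 70% of its speed; a pose out of reach is approached as far as the arm can. A call with a number of a shift or a turn outside -1 to 1 is refused whole. A call with a gripper value outside its range is refused whole. The fingers move at their own pace and stop on an object; FORCE is the grip in N (left out, the last holds). Time passes only in rows, so rows that do not move let the fingers close, or fill a call up. It gives the time, the measured TCP pose, the force and the opening at its end, in the units of the state.
- bot.get_obs(): the state, without advancing time (a new reading comes with each control period).
- camera(name): name is "scene" or "top" or "wrist"; returns a dict with "frame" (420x560x3 uint8, red, green, blue), "range_z" (420x560 float32, m along the optical axis (not along the pixel's ray), 0 where there is no reading), "fx", "fy", "cx", "cy" (pixels), "extrinsics" (4x4, takes a point from world to camera coordinates); the wrist camera has in their place "mount" (4x4, takes a point from camera to tool coordinates, whose origin is the TCP and whose axes are the flange's). Camera axes: x right, y up, looking along -z (the intrinsics and any distortion apply to the point x, -y, -z); pixel columns grow to the right and rows downward; lengths in m; the calibration is good to about 2 mm. A picture is of the moment at which its call begins: read the wrist's pose just before it.
- ticket.job_done(): hands the job in, once; it reports no verdict.
The state is a dict: "time": time; "q": joint angles; "qd": joint speeds; "joint_efforts": joint torques, N m; "ee_pos": TCP position; "tcp_rot": TCP orientation; "wrist_force": force on the tool from outside, world axes, zero at the start; "torque": the same for the moment, N m; "opening": finger opening in m.
Only numpy, scipy, OpenCV 4.12 (cv2) and the standard library are available. Lean on these libraries where they do the work, as an engineer would, in place of code of your own. Each camera call takes 0.05 s, during which the arm holds its last target.

TASK

Two tube clamps stand on the bench, each with a ratchet lever that has all but run up to its stop peg before the jaw has reached its tube. On the clamp that holds the round tube, lift the lever off its serrations, swing it back without dragging the jaw open with it, let it down again and turn it clockwise until the jaw bears on the tube, then leave the lever down in its serrations. Leave the clamp with the square tube as it is.

Things in the scene. Friction and masses are not known exactly. Their poses are not given: they have to be found in the camera images.
- clamp: Clamp with the ROUND tube (upright, 48 mm wide, 90 tall, loose in a nest against a fence). Grey base 190x136x12 mm fixed to the bench; origin on the spindle axis at bench level, x towards the tube, z up. Spindle carries the jaw and a disc of 18 serrations (20 degrees apart). Lever stop: steel peg 62 mm from the axis, 105 mm tall, 6 to 26 degrees clockwise of the lever's start, works lifted or not.
- clamp_jaw (a joint): Turn of that clamp's jaw (steel finger 105 mm long, 25 to 43 mm above the bench), rad, growing clockwise seen from above. Starts at 0 to 0.35; bears on the tube at 1.0. It turns with the lever both ways while the lever is down (about 3 N at the grip) and stays put while the lever is lifted.
- knob (a point): Grip at the end of that clamp's black lever, 115 mm from the axis on the robot's side: upright cylinder 24 mm thick, 86 to 115 mm above the bench, 32 mm cap above (top 122); point on its axis at 100 mm, lever down. Lift 8 to 16 mm (5 to 8 N, springs back) and it swings freely, at most 90 degrees back; 60 back (3 serrations) is enough for one stroke. Set down on a serration's top, it clicks in as it is turned.
- spare_knob (a point): The same point on the lever of the other clamp, of the same build, which holds the SQUARE tube (48 mm wide). To be left alone.

How it is judged:
By the outcome, as a careful person would: the job done as asked, in the order asked, and still so for the second after the job is handed in, with the robot touching nothing.
It also fails if it takes over 42 s, if anything falls off the work surface, if the arm or the gripper's body presses on something with over 40 N, if the wrist force passes 120 N, or if a joint passes its speed limit or range.

## Working session

There is one attempt and no reset: what is moved stays moved. The work goes in short steps, Python scripts to look and compute and a shell command to move; the robot and the scene stay as the last step left them, time stands still between calls to the robot, and variables do not carry over. Pictures are saved under pics/ and viewed, and the job is handed in when it is done.

```bash
ls; mkdir -p pics; python3 - <<'E'
from workcell import bot,camera
import cv2,numpy as np
o=bot.get_obs();print({k:np.round(v,3).tolist() for k,v in o.items()})
for n in("scene","top"):
    c=camera(n);cv2.imwrite(f"pics/{n}0.png",c["frame"][:,:,::-1]);np.savez(f"{n}0.npz",**c);print(n,c["fx"],c["cx"],c["cy"],np.round(c["extrinsics"],3).tolist(),[k for k in c])
E
```

```text
pics
{'time': 0.0, 'q': [64.857, 5.009, 10.035, 95.098, 0.002, 90.0], 'qd': [-0.001, 0.042, 0.091, 0.085, 0.009, -0.011], 'joint_efforts': [-0.003, -52.039, 46.48, 0.016, -0.0, 0.0], 'ee_pos': [0.234, 0.498, 0.231], 'tcp_rot': [-179.927, -0.002, 154.857], 'wrist_force': [-0.152, 0.316, -0.994], 'torque': [0.012, -0.009, -0.002], 'opening': 0.085}
scene 387.164430424695 276.28616792250943 208.54605917145653 [[0.697, 0.717, 0.022, -0.391], [-0.444, 0.408, 0.797, 0.16], [0.563, -0.565, 0.603, -1.074], [0.0, 0.0, 0.0, 1.0]] ['frame', 'range_z', 'fx', 'fy', 'cx', 'cy', 'extrinsics']
top 518.3982035376305 285.7081176640239 214.9719824058796 [[-0.009, -1.0, -0.014, 0.031], [0.989, -0.011, 0.145, -0.542], [-0.145, -0.013, 0.989, -0.816], [0.0, 0.0, 0.0, 1.0]] ['frame', 'range_z', 'fx', 'fy', 'cx', 'cy', 'extrinsics']
```

View pics/scene0.png

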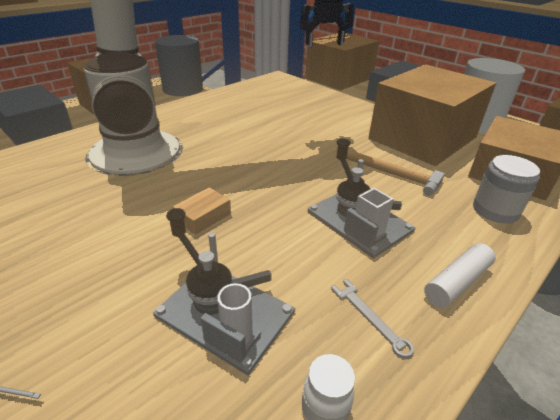

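View pics/top0.png

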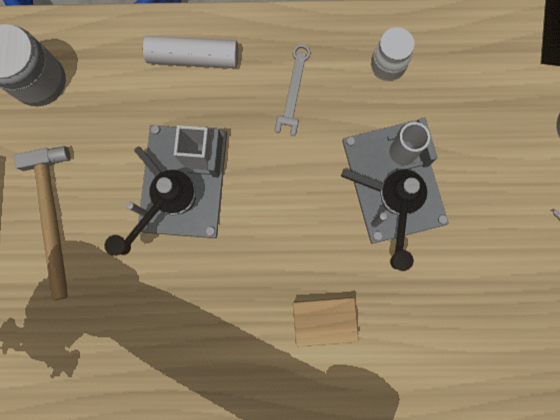

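The top view shows the round-tube clamp on the right: spindle at about (411,186), knob at (402,260), jaw tip at (345,173), peg at (383,215) and tube at (412,140). The square-tube clamp is on the left. Next I'll measure these points.

```bash
cat > h.py <<'E'
import numpy as np,cv2
def ray(c,u,v,z):
    E=c["extrinsics"];R=E[:3,:3];t=E[:3,3]
    d=R.T@np.array([(u-c["cx"])/c["fx"],-(v-c["cy"])/c["fy"],-1]);o=-R.T@t
    return o+d*(z-o[2])/d[2]
def cloud(c):
    v,u=np.mgrid[:420,:560];r=c["range_z"];E=c["extrinsics"]
    P=np.stack([(u-c["cx"])/c["fx"]*r,-(v-c["cy"])/c["fy"]*r,-r],-1)
    return (P-E[:3,3])@E[:3,:3]
E
python3 - <<'E'
import numpy as np,cv2
from h import *
for n in("top","scene"):
    c=dict(np.load(n+"0.npz"));P=cloud(c)
    if n=="top":roi=np.s_[100:285,330:460]
    else: roi=np.s_[205:350,150:300]
    Q=P[roi].reshape(-1,3);C=c["frame"][roi].reshape(-1,3).astype(int);ok=c["range_z"][roi].ravel()>0
    def st(nm,m):
        m=m&ok;q=Q[m]
        if len(q):print(n,nm,len(q),np.round(np.median(q,0),4),np.round((q.min(0)+q.max(0))/2,4),np.round(q.min(0),4),np.round(q.max(0),4))
    dark=C.max(1)<60
    z=Q[:,2]
    kn=dark&(z>.112)&(z<.13)
    st("darkhigh",kn)
    st("bright z60-135",(~dark)&(z>.095)&(z<.125))
    st("allhigh",(z>.125))
    st("dark25-50",dark&(z>.025)&(z<.05))
    if n=="top":
        H=(P[...,2][roi]*1000).astype(int)
        for r in range(0,185,6):print(100+r,' '.join('%3d'%x for x in H[r,::5]))
E
```

```text
top darkhigh 334 [ 0.4612 -0.1452  0.1224] [ 0.4627 -0.1453  0.1217] [ 0.4479 -0.1603  0.1178] [ 0.4775 -0.1304  0.1257]
top bright z60-135 570 [ 0.632  -0.1655  0.1036] [ 0.5621 -0.1583  0.1098] [ 0.4465 -0.1999  0.095 ] [ 0.6776 -0.1168  0.1246]
top allhigh 4 [ 0.464  -0.139   0.1256] [ 0.4632 -0.1423  0.1256] [ 0.4565 -0.1517  0.1255] [ 0.4698 -0.133   0.1257]
top dark25-50 137 [ 0.6262 -0.2041  0.0361] [ 0.6149 -0.1431  0.0373] [ 0.5824 -0.2176  0.0256] [ 0.6474 -0.0686  0.0491]
100   0   1   0  -3 886  -2  -2   0   1  -1   1   1   1   1   1 886   0   0   0   0  -1   1  -1   2   0   0
106   0   1   0   2   0   1   1   1  -1  -1   2   1   0   1   1   0  -1   0   0  -1   0  -2  -1   0   0   0
112   2   0  -1   4   0   0   0  -1   0   0   2   2   0   0   2   0  -2   0   0  -1   0   0   4   0  -2   0
118   2   1  -2   2   0   0   0   0   0   0   0   0   0   0  -1   0  -1   1  66  67  -2   2   1   2   1   1
124   0   1   1   0   1   0   0   2   0   2   2   0   1   1  11 103 104 886 101  70  -1  -3   0   0   0  -2
130   0  -1   0   0  -3   0   0  -1   2  12  12   8  11  12  98  75  71 
[... 2287 characters left out ...]
   3   1  -1   1
262  -2   1   0  -1   0   0   0   1  -1   0   3   0  86 124 122 123 121   0   0   2   0   1   0   0   0  -1
268   0   0   0  -1   2   1   1   1   2   3   1  -1   0  86 123 122   1  -1   2   0   2  -1   0   3   0   0
274   3   3   1   0   0  -1   1   1   0   0   1   0   1  -1   0   0   0   2   0   1  -1   0  -1   3   0   1
280   0   0   1   2  -1   0   3   1   1   1   1   2   0   2   1   2   1  -1   1   0   0   0   2  -1   0  -2
scene bright z60-135 1033 [ 0.5814 -0.1626  0.1037] [ 0.5637 -0.1606  0.1098] [ 0.4472 -0.2021  0.095 ] [ 0.6802 -0.1192  0.1246]
scene dark25-50 1 [ 0.5994 -0.1777  0.0289] [ 0.5994 -0.1777  0.0289] [ 0.5994 -0.1777  0.0289] [ 0.5994 -0.1777  0.0289]
```

```bash
python3 - <<'E'
import cv2
for n,(a,b,c,d) in dict(top=(100,290,330,460),scene=(190,370,130,310)).items():
    i=cv2.imread(f"pics/{n}0.png")[a:b,c:d];s=600/(b-a);s=min(s,4);i=cv2.resize(i,None,fx=3,fy=3,interpolation=2);cv2.imwrite(f"pics/{n}0z.png",i)
E
python3 - <<'E'
import numpy as np,cv2
from h import *
c=dict(np.load("top0.npz"));P=cloud(c);F=c["frame"].astype(int)
v,u=np.mgrid[:420,:560]
def s(nm,u0,u1,v0,v1,z0,z1):
    m=(u>=u0)&(u<u1)&(v>=v0)&(v<v1)&(P[...,2]>z0)&(P[...,2]<z1)
    q=P[m];e=cv2.minEnclosingCircle(q[:,:2].astype(np.float32))
    print(nm,len(q),np.round(q.mean(0),4),np.round(e[0],4),round(e[1],4));return q
k=s("knob",385,420,245,280,.115,.13)
sp=s("spindle",398,425,172,198,.107,.12)
p=s("peg",376,390,205,225,.095,.112)
t=s("tube",385,435,118,165,.084,.11)
j=s("jaw",340,385,160,195,.035,.05)
x=s("sknob",100,135,230,262,.115,.13)
sp2=s("sspindle",155,182,170,200,.107,.12)
K=np.array(cv2.minEnclosingCircle(k[:,:2].astype(np.float32))[0]);S=sp.mean(0)[:2]
a=lambda d:np.degrees(np.arctan2(d[1],d[0]))
print("r",np.linalg.norm(K-S),"lever",a(K-S),"peg",a(p.mean(0)[:2]-S),np.linalg.norm(p.mean(0)[:2]-S),"jaw",a(j.mean(0)[:2]-S),"tube",a(t.mean(0)[:2]-S))
l=cv2.fitLine(j[:,:2].astype(np.float32),2,0,.01,.01).ravel();print(l,a(-l[:2]),a(l[:2]))
E
```

```text
knob 366 [ 0.4618 -0.1456  0.1222] [ 0.4621 -0.1461] 0.0159
spindle 196 [ 0.5749 -0.1647  0.1151] [ 0.5751 -0.1651] 0.0119
peg 55 [ 0.5296 -0.1219  0.1041] [ 0.5272 -0.1225] 0.0049
tube 436 [ 0.6544 -0.1763  0.0971] [ 0.6545 -0.1767] 0.0245
jaw 338 [ 0.6005 -0.1009  0.0427] [ 0.5949 -0.0991] 0.0371
sknob 362 [0.4887 0.2792 0.1223] [0.4885 0.2797] 0.016
sspindle 196 [0.58   0.2102 0.115 ] [0.5802 0.2109] 0.0123
r 0.11435663992031987 lever 170.63256689335302 peg 136.59501358264907 0.06229316113687464 jaw 68.10560308011229 tube -8.28266413566038
[ 0.39177975  0.920059    0.60053784 -0.10086386] -113.065285 66.93471
```

View pics/scene0z.png

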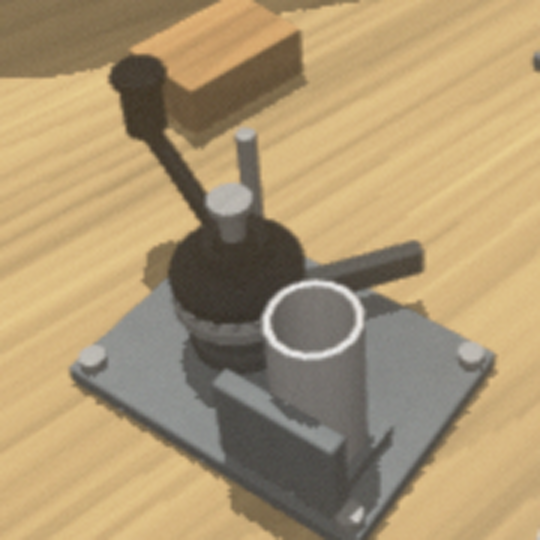

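View pics/top0z.png

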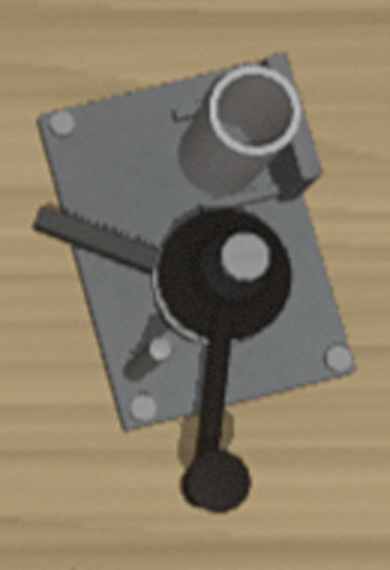

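The measured positions are:

| Item | World position (m) | Angle from spindle |
|---|---|---|
| Spindle | (0.575, -0.165) | – |
| Knob / lever | (0.462, -0.146) | 170.6° |
| Peg | – | 136.6° |
| Jaw | – | about 67.5° |
| Tube | – | -8° |

The jaw needs roughly 53° clockwise. I'll move over now.

```bash
python3 -m jog '{"delta_pos":[[0.28,-0.8,0],[0.28,-0.8,0],[0.28,-0.8,0],[0.28,-0.8,0],[0.28,-0.8,0],[0.28,-0.8,0],[0.28,-0.8,0],[0.28,-0.8,0],[0.28,-0.8,0],[0.28,-0.8,0]],"turn":[[0,0,0.1],[0,0,0.1],[0,0,0.1],[0,0,0.1],[0,0,0.1],[0,0,0.1],[0,0,0.1],[0,0,0.1],[0,0,0.1],[0,0,0.1]],"hand":[1,1,1,1,1,1,1,1,1,1]}' 40; python3 -c "
from workcell import bot;print(bot.get_obs()['q'])"
```

```text
time: 1.1
ee_pos: [0.3737, 0.0962, 0.2312]
tcp_rot: [180.0, 0.0, 162.9]
wrist_force: [1.0, 0.6, 0.6]
opening: 0.0855
[ 1.44352717e+01 -1.72591870e+01 -1.02304486e+01  9.70187447e+01
 -6.41502772e-07  3.15311812e+01]
```

```bash
python3 -m jog '{"delta_pos":[[0.29,-0.8,0],[0.29,-0.8,0],[0.29,-0.8,0],[0.29,-0.8,0],[0.29,-0.8,0],[0.29,-0.8,0],[0.03,-0.04,-0.4],[0,0,-0.4],[0,0,-0.4],[0,0,-0.4]],"turn":[[0,0,0.16],[0,0,0.16],[0,0,0.16],[0,0,0.16],[0,0,0.16],[0,0,0.16],[0,0,0],[0,0,0],[0,0,0],[0,0,0]],"hand":[1,1,1,1,1,1,1,1,1,1]}'; python3 - <<'E'
from workcell import bot,camera
import cv2,numpy as np
c=camera("wrist");cv2.imwrite("pics/w1.png",c["frame"][:,:,::-1])
c=camera("scene");cv2.imwrite("pics/s1.png",c["frame"][:,:,::-1])
E
```

```text
time: 2.1
ee_pos: [0.4619, -0.1442, 0.1501]
tcp_rot: [180.0, -0.0, 170.5]
wrist_force: [0.6, -0.8, 1.1]
opening: 0.0859
```

View pics/w1.png

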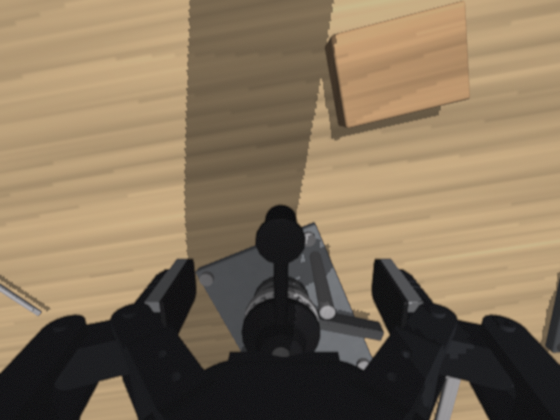

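View pics/s1.png

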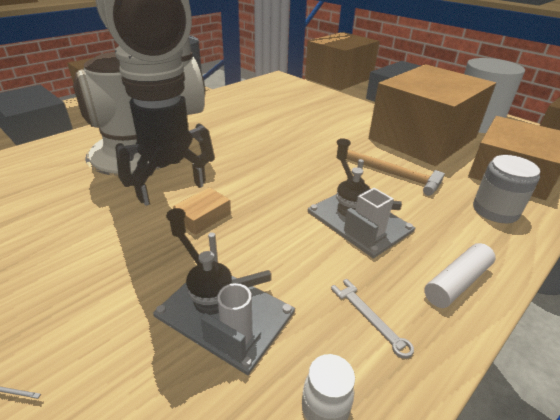

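```bash
python3 - <<'E'
from workcell import bot,camera
import cv2,numpy as np
from scipy.spatial.transform import Rotation as R
o=bot.get_obs()
print(o['ee_pos'],o['q'])
c=camera("wrist");M=c["mount"];print(np.round(M,3))
r=c["range_z"];v,u=np.mgrid[:420,:560]
P=np.stack([(u-c["cx"])/c["fx"]*r,-(v-c["cy"])/c["fy"]*r,-r],-1)@M[:3,:3].T+M[:3,3]
W=P@R.from_euler("xyz",o["tcp_rot"],degrees=True).as_matrix().T+o["ee_pos"]
m=(W[...,2]>.115)&(W[...,2]<.13)&(u>250)&(u<310)&(v>210)&(v<270)
q=W[m];print(len(q),q.mean(0),cv2.minEnclosingCircle(q[:,:2].astype(np.float32)))
m=(W[...,2]>.107)&(W[...,2]<.12)&(u>250)&(u<310)&(v>290)
if m.any():print(W[m].mean(0))
s=camera("scene");E=s["extrinsics"]
p=E[:3,:3]@o["ee_pos"]+E[:3,3];print(s["cx"]+s["fx"]*p[0]/-p[2],s["cy"]-s["fy"]*p[1]/-p[2])
E
```

```text
[ 0.46078211 -0.14374664  0.14849322] [-1.73255210e+01 -4.82937252e+00 -8.90015035e+00  8.61965190e+01
 -7.30972436e-04 -7.85644257e+00]
[[ 0.     0.956  0.294  0.075]
 [ 1.     0.    -0.002 -0.   ]
 [-0.002  0.294 -0.956 -0.143]
 [ 0.     0.     0.     1.   ]]
1952 [ 0.46202103 -0.14612403  0.12231694] ((0.463278204202652, -0.14623147249221802), 0.01607094146311283)
174.5353689118794 199.55692268423314
```

```bash
python3 -m jog '{"delta_pos":[[0.02,-0.04,-0.28],[0,0,-0.28],[0,0,-0.28],[0,0,-0.28],[0,0,-0.28],[0,0,0],[0,0,0],[0,0,0],[0,0,0],[0,0,0]],"turn":[[0,0,0],[0,0,0],[0,0,0],[0,0,0],[0,0,0],[0,0,0],[0,0,0],[0,0,0],[0,0,0],[0,0,0]],"hand":[1,1,1,1,1,0,-0.3,-1,-1,-1]}' 60; python3 - <<'E'
from workcell import bot,camera
import cv2,numpy as np
c=camera("wrist");cv2.imwrite("pics/w2.png",c["frame"][:,:,::-1])
c=camera("scene");cv2.imwrite("pics/s2.png",cv2.resize(c["frame"][130:370,80:330,::-1],None,fx=2,fy=2))
E
```

```text
time: 3.3
ee_pos: [0.4635, -0.1462, 0.0822]
tcp_rot: [-180.0, 0.1, 170.5]
wrist_force: [-1.0, 0.9, 3.7]
opening: 0.0288
```

View pics/s2.png

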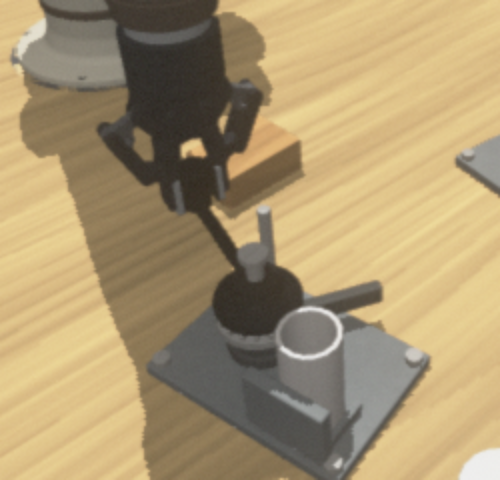

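View pics/w2.png

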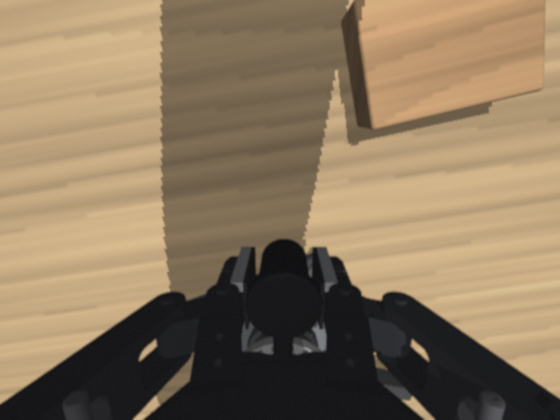

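```bash
python3 -m jog '{"delta_pos":[[0,0,0],[0,0,0],[0,0,0],[0,0,0.04],[0,0,0.04],[0,0,0.04],[0,0,0.04],[0,0,0.04],[0,0,0.04],[0,0,0]],"turn":[[0,0,0],[0,0,0],[0,0,0],[0,0,0],[0,0,0],[0,0,0],[0,0,0],[0,0,0],[0,0,0],[0,0,0]],"hand":[-1,-1,-1,-1,-1,-1,-1,-1,-1,-1]}' 60; python3 - <<'E'
from workcell import bot,camera
import cv2,numpy as np
from h import *
c=camera("scene");cv2.imwrite("pics/s3.png",cv2.resize(c["frame"][130:370,80:330,::-1],None,fx=2,fy=2))
c=camera("top");np.savez("top3.npz",**c);cv2.imwrite("pics/t3.png",cv2.resize(c["frame"][100:300,330:460,::-1],None,fx=3,fy=3))
E
```

```text
time: 4.4
ee_pos: [0.4635, -0.1462, 0.093]
tcp_rot: [180.0, 0.0, 170.5]
wrist_force: [6.0, -1.4, -7.0]
opening: 0.0296
```

View pics/s3.png

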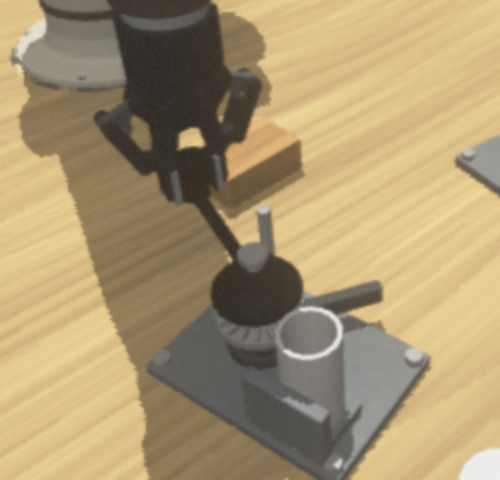

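View pics/t3.png

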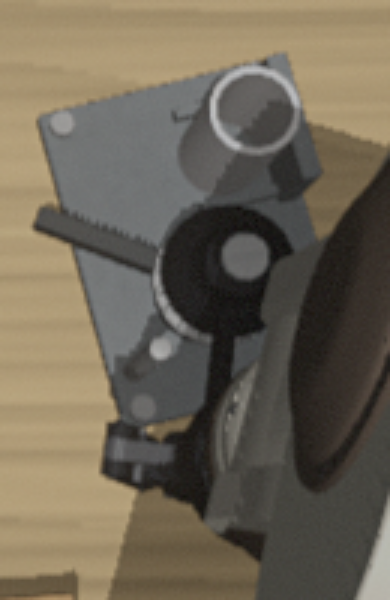

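```bash
python3 - <<'E'
import numpy as np
S=np.array([.575,-.165]);p=np.array([.4635,-.1462])-S;r=.113
a=np.radians(170.4+np.linspace(0,62,11));P=r*np.c_[np.cos(a),np.sin(a)]
print(np.round(np.diff(P,axis=0)/.05,3).tolist(), P[-1]+S)
E
```

```text
[[-0.028, -0.243], [-0.001, -0.244], [0.025, -0.243], [0.051, -0.239], [0.077, -0.232], [0.101, -0.222], [0.125, -0.21], [0.147, -0.195], [0.167, -0.178], [0.185, -0.159]] [ 0.5060536  -0.25452873]
```

```bash
python3 -m jog '{"delta_pos":[[-0.028,-0.243,0],[-0.001,-0.244,0],[0.025,-0.243,0],[0.051,-0.239,0],[0.077,-0.232,0],[0.101,-0.222,0],[0.125,-0.21,0],[0.147,-0.195,0],[0.167,-0.178,0],[0.185,-0.159,0]],"turn":[[0,0,0.775],[0,0,0.775],[0,0,0.775],[0,0,0.775],[0,0,0.775],[0,0,0.775],[0,0,0.775],[0,0,0.775],[0,0,0.775],[0,0,0.775]],"hand":[-1,-1,-1,-1,-1,-1,-1,-1,-1,-1]}'; python3 - <<'E'
from workcell import bot,camera
import cv2,numpy as np
c=camera("scene");cv2.imwrite("pics/s4.png",cv2.resize(c["frame"][130:370,80:330,::-1],None,fx=2,fy=2))
c=camera("top");np.savez("top4.npz",**c);cv2.imwrite("pics/t4.png",cv2.resize(c["frame"][100:300,330:460,::-1],None,fx=3,fy=3))
o=bot.get_obs();print(o['ee_pos'],o['tcp_rot'],o['wrist_force'],o['q'])
E
```

```text
time: 5.5
ee_pos: [0.5051, -0.2552, 0.0923]
tcp_rot: [179.9, -0.1, -127.3]
wrist_force: [1.0, -3.1, -6.2]
opening: 0.0293
[ 0.50545056 -0.25532183  0.09197431] [ 1.79895977e+02 -8.61544026e-02 -1.27348426e+02] [-1.1765591  -4.17119698 -7.89662534] [-2.67670249e+01  6.85091699e+00 -3.29202577e+00  7.99751318e+01
 -6.55872748e-02 -7.94184533e+01]
```

View pics/s4.png

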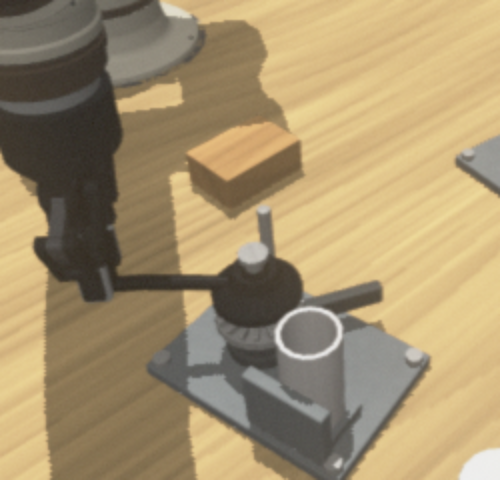

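View pics/t4.png

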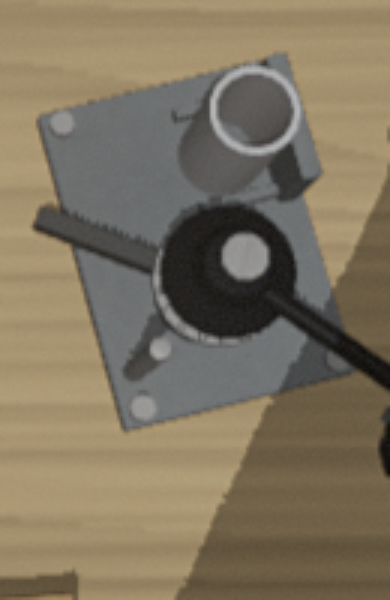

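The lever swung back about 62° and the jaw stayed where it was, with its tip still at (45,215) in the zoomed picture. Now I'll lower the lever.

```bash
python3 -m jog '{"delta_pos":[[0,0,-0.04],[0,0,-0.04],[0,0,-0.04],[0,0,-0.04],[0,0,-0.04],[0,0,-0.04],[0,0,0],[0,0,0],[0,0,0],[0,0,0]],"turn":[[0,0,0],[0,0,0],[0,0,0],[0,0,0],[0,0,0],[0,0,0],[0,0,0],[0,0,0],[0,0,0],[0,0,0]],"hand":[-1,-1,-1,-1,-1,-1,-1,-1,-1,-1]}'; python3 - <<'E'
from workcell import bot,camera
import cv2,numpy as np
c=camera("scene");cv2.imwrite("pics/s5.png",cv2.resize(c["frame"][130:370,80:330,::-1],None,fx=2,fy=2))
c=camera("top");np.savez("top5.npz",**c);cv2.imwrite("pics/t5.png",cv2.resize(c["frame"][100:300,330:530,::-1],None,fx=3,fy=3))
o=bot.get_obs();print(o['ee_pos'],o['tcp_rot'],o['wrist_force'],o['torque'])
E
```

```text
time: 6.6
ee_pos: [0.5051, -0.2552, 0.0824]
tcp_rot: [-179.9, -0.1, -127.6]
wrist_force: [-4.0, -6.8, 2.0]
opening: 0.0288
[ 0.50514188 -0.25521869  0.0824403 ] [-1.79896984e+02 -1.00446424e-01 -1.27614856e+02] [-4.10283004 -6.69933439  2.85792352] [-1.31514943  0.65709959 -0.1539154 ]
```

View pics/s5.png

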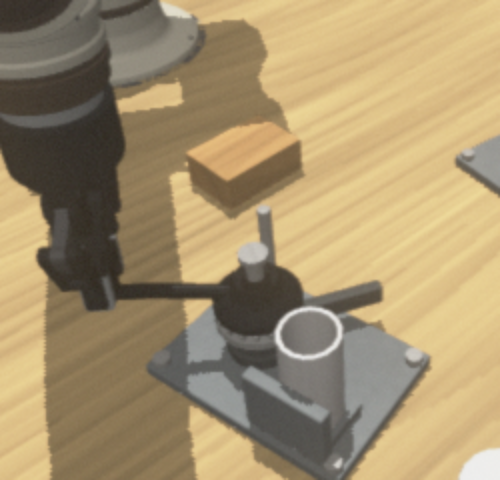

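View pics/t5.png

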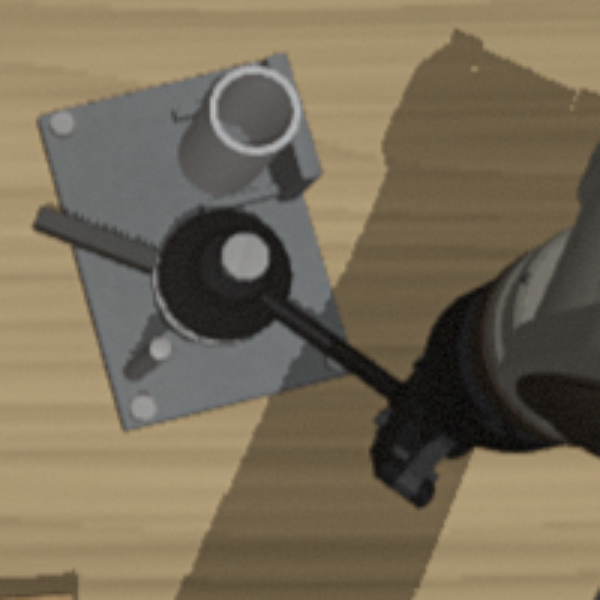

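The lever is down: the serrations are hidden and the spindle top stands out as it did at the start. I'll turn it 45° clockwise, then check the jaw.

```bash
python3 - <<'E'
import numpy as np
a=np.radians(232.3-np.linspace(0,45,11));P=.1145*np.c_[np.cos(a),np.sin(a)]
print(np.round(np.diff(P,axis=0)/.05,3).tolist())
E
```

```text
[[-0.138, 0.115], [-0.128, 0.126], [-0.118, 0.136], [-0.107, 0.144], [-0.095, 0.152], [-0.083, 0.159], [-0.07, 0.165], [-0.057, 0.17], [-0.044, 0.174], [-0.03, 0.177]]
```

```bash
python3 -m jog '{"delta_pos":[[-0.138,0.115,0],[-0.128,0.126,0],[-0.118,0.136,0],[-0.107,0.144,0],[-0.095,0.152,0],[-0.083,0.159,0],[-0.07,0.165,0],[-0.057,0.17,0],[-0.044,0.174,0],[-0.03,0.177,0]],"turn":[[0,0,-0.563],[0,0,-0.563],[0,0,-0.563],[0,0,-0.563],[0,0,-0.563],[0,0,-0.563],[0,0,-0.563],[0,0,-0.563],[0,0,-0.563],[0,0,-0.563]],"hand":[-1,-1,-1,-1,-1,-1,-1,-1,-1,-1]}'; python3 - <<'E'
from workcell import bot,camera
import cv2,numpy as np
c=camera("scene");cv2.imwrite("pics/s6.png",cv2.resize(c["frame"][130:370,80:330,::-1],None,fx=2,fy=2))
c=camera("top");np.savez("top6.npz",**c);cv2.imwrite("pics/t6.png",cv2.resize(c["frame"][100:300,330:530,::-1],None,fx=3,fy=3))
o=bot.get_obs();print(o['ee_pos'],o['tcp_rot'],o['wrist_force'],o['torque'])
E
```

```text
time: 7.7
ee_pos: [0.4624, -0.1783, 0.0822]
tcp_rot: [-179.9, 0.1, -172.8]
wrist_force: [4.6, -4.3, -1.4]
opening: 0.0294
[ 0.46244993 -0.17802227  0.08223152] [-1.79929606e+02  1.08582760e-01 -1.72614461e+02] [ 1.36260072 -4.41725917  0.89558287] [-0.69523367 -0.32439444 -0.34957777]
```

View pics/s6.png

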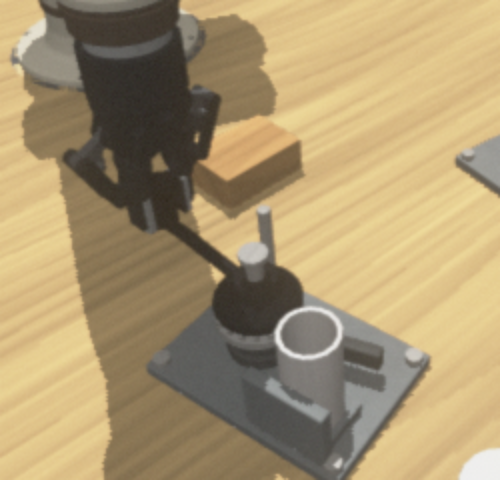

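View pics/t6.png

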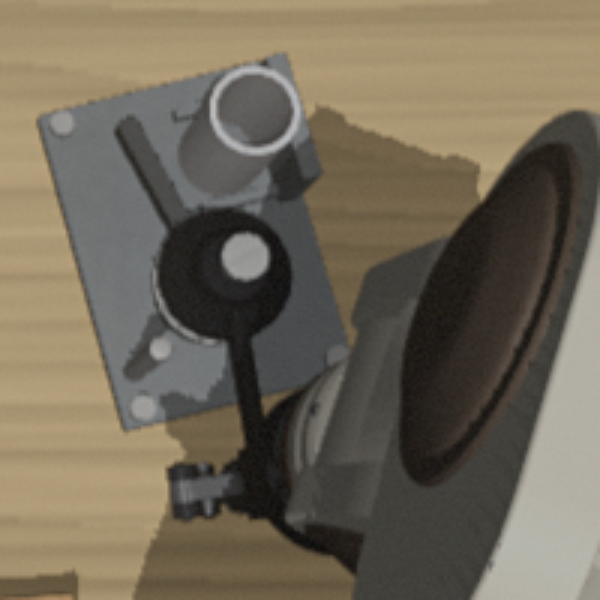

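```bash
cat >> h.py <<'E'
def jaw(c):
    P=cloud(c);d=P[...,:2]-np.array([.575,-.165]);r=np.hypot(d[...,0],d[...,1])
    v,u=np.mgrid[:420,:560]
    m=(P[...,2]>.036)&(P[...,2]<.048)&(u<400)&(v<190)&(u>335)&(v>110)&(r>.055)&(r<.115)
    m&=(np.hypot(P[...,0]-.6545,P[...,1]+.1767)>.03)
    q=d[m].astype(np.float32);l=cv2.fitLine(q,2,0,.01,.01).ravel()
    ct=np.degrees(np.arctan2(*q.mean(0)[::-1]))
    return len(q),ct,np.degrees(np.arctan2(l[1],l[0])),r[m].max()
E
python3 - <<'E'
from h import *
for k in(0,3,4,5,6):print(k,jaw(dict(np.load(f"top{k}.npz"))))
E
```

```text
0 (232, np.float32(68.067474), np.float32(67.670586), np.float64(0.10470603820605655))
3 (233, np.float32(68.00101), np.float32(67.77471), np.float64(0.1047079073165629))
4 (235, np.float32(68.06075), np.float32(67.48078), np.float64(0.10470750325653626))
5 (237, np.float32(68.058716), np.float32(67.62606), np.float64(0.10470746725060902))
6 (233, np.float32(26.751667), np.float32(26.195526), np.float64(0.104457915525333))
```

```bash
python3 -m jog '{"delta_pos":[[-0.004,0.04,0],[-0.003,0.04,0],[-0.003,0.04,0],[-0.002,0.04,0],[-0.001,0.04,0],[-0.001,0.04,0],[0,0.04,0],[0.001,0.04,0],[0.001,0.04,0],[0.002,0.04,0]],"turn":[[0,0,-0.125],[0,0,-0.125],[0,0,-0.125],[0,0,-0.125],[0,0,-0.125],[0,0,-0.125],[0,0,-0.125],[0,0,-0.125],[0,0,-0.125],[0,0,-0.125]],"hand":[-1,-1,-1,-1,-1,-1,-1,-1,-1,-1]}'; python3 - <<'E'
from workcell import bot,camera
from h import *
c=camera("top");np.savez("top7.npz",**c);cv2.imwrite("pics/t7.png",cv2.resize(c["frame"][100:300,330:530,::-1],None,fx=3,fy=3))
print(jaw(c))
o=bot.get_obs();print(o['ee_pos'],o['tcp_rot'],o['wrist_force'],o['torque'])
E
```

```text
time: 8.8
ee_pos: [0.4619, -0.1588, 0.082]
tcp_rot: [-180.0, 0.1, 177.4]
wrist_force: [0.1, -4.4, 7.4]
opening: 0.0295
(223, np.float32(17.540657), np.float32(17.383497), np.float64(0.10465696645240351))
[ 0.46191646 -0.15863349  0.08198971] [-1.79966097e+02  5.44533782e-02  1.77377558e+02] [ 0.24445145 -4.70607972  6.30057928] [-0.85367119 -0.11885804 -0.26707568]
```

View pics/t7.png

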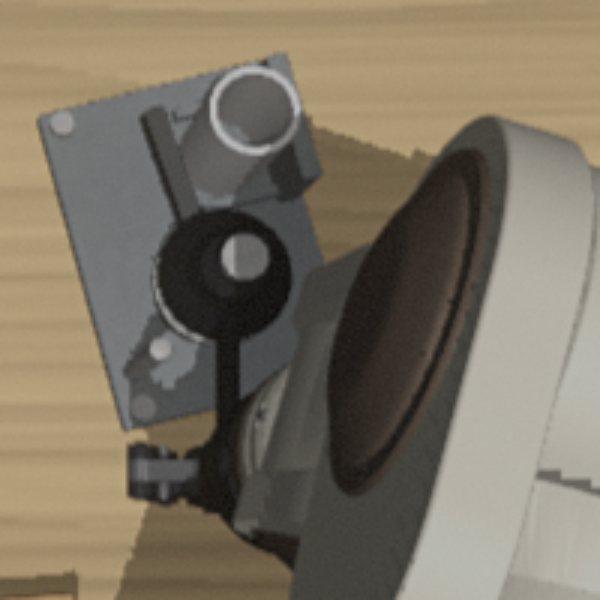

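```bash
python3 -m jog '{"delta_pos":[[0.001,0.02,0],[0.001,0.02,0],[0.001,0.02,0],[0.001,0.02,0],[0.001,0.02,0],[0.001,0.02,0],[0,0,0],[0,0,0],[0,0,0],[0,0,0]],"turn":[[0,0,-0.063],[0,0,-0.063],[0,0,-0.063],[0,0,-0.063],[0,0,-0.063],[0,0,-0.063],[0,0,0],[0,0,0],[0,0,0],[0,0,0]],"hand":[-1,-1,-1,-1,-1,-1,-1,-1,-1,-1]}'; python3 - <<'E'
from workcell import bot,camera
from h import *
c=camera("top");np.savez("top8.npz",**c);cv2.imwrite("pics/t8.png",cv2.resize(c["frame"][100:300,330:530,::-1],None,fx=3,fy=3))
print(jaw(c))
o=bot.get_obs();print(o['ee_pos'],o['tcp_rot'],o['wrist_force'],o['torque'])
E
```

```text
time: 9.85
ee_pos: [0.4624, -0.1529, 0.082]
tcp_rot: [-180.0, 0.1, 174.5]
wrist_force: [2.0, -2.9, 4.5]
opening: 0.0297
(184, np.float32(15.091343), np.float32(12.038102), np.float64(0.10504453061217407))
[ 0.46237073 -0.15287332  0.08196898] [-1.79970987e+02  7.61003446e-02  1.74458381e+02] [ 2.03925877 -3.71809875  4.94527072] [-0.72897731 -0.33294793 -0.20916301]
```

```bash
python3 -m jog '{"delta_pos":[[0.002,0.02,0],[0.002,0.02,0],[0.002,0.02,0],[0.002,0.02,0],[0,0,0],[0,0,0],[0,0,0],[0,0,0],[0,0,0],[0,0,0]],"turn":[[0,0,-0.063],[0,0,-0.063],[0,0,-0.063],[0,0,-0.063],[0,0,0],[0,0,0],[0,0,0],[0,0,0],[0,0,0],[0,0,0]],"hand":[-1,-1,-1,-1,-1,-1,-1,-1,-1,-1]}'; python3 - <<'E'
from workcell import bot,camera
from h import *
c=camera("top");np.savez("top9.npz",**c);cv2.imwrite("pics/t9.png",cv2.resize(c["frame"][100:300,330:530,::-1],None,fx=3,fy=3))
print(jaw(c))
o=bot.get_obs();print(o['ee_pos'],o['tcp_rot'],o['wrist_force'],o['torque'])
E
```

```text
time: 10.9
ee_pos: [0.4628, -0.1496, 0.082]
tcp_rot: [-179.9, 0.1, 172.4]
wrist_force: [1.3, -8.7, 4.1]
opening: 0.0295
(183, np.float32(14.779958), np.float32(11.640989), np.float64(0.10562171927001672))
[ 0.46279653 -0.14965991  0.08197973] [-1.79877151e+02  8.86319362e-02  1.72422272e+02] [ 1.83893505 -8.89664033  5.56969346] [-1.59041152 -0.30339997  0.00448046]
```

View pics/t9.png

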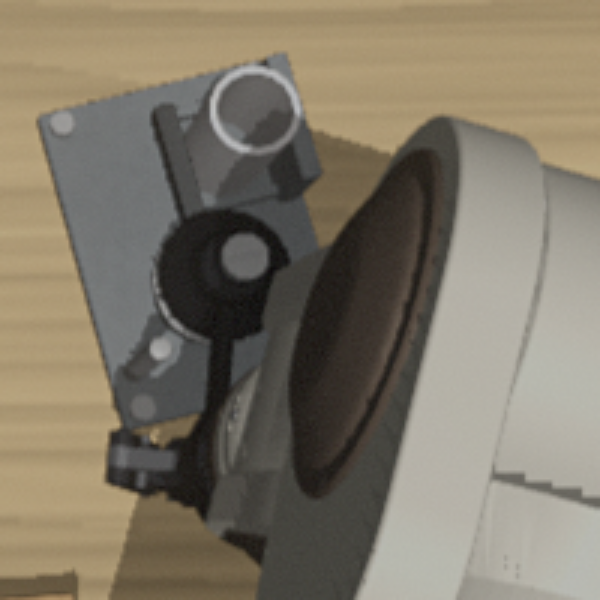

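```bash
python3 -m jog '{"delta_pos":[[0.002,0.02,0],[0.002,0.02,0],[0,0,0],[0,0,0],[0,0,0],[0,0,0],[0,0,0],[0,0,0],[0,0,0],[0,0,0]],"turn":[[0,0,-0.063],[0,0,-0.063],[0,0,0],[0,0,0],[0,0,0],[0,0,0],[0,0,0],[0,0,0],[0,0,0],[0,0,0]],"hand":[-1,-1,-1,-1,-1,-1,-1,-1,-1,-1]}'; python3 - <<'E'
from workcell import bot,camera
from h import *
c=camera("top");np.savez("top10.npz",**c)
print(jaw(c))
c=camera("scene");cv2.imwrite("pics/s10.png",cv2.resize(c["frame"][130:370,80:330,::-1],None,fx=2,fy=2))
o=bot.get_obs();print(o['ee_pos'],o['tcp_rot'],o['wrist_force'],o['torque'])
E
```

```text
time: 11.95
ee_pos: [0.463, -0.1482, 0.082]
tcp_rot: [-179.8, 0.1, 171.4]
wrist_force: [1.2, -12.2, 4.1]
opening: 0.0293
(178, np.float32(14.643168), np.float32(11.251379), np.float64(0.1055578279506153))
[ 0.46304788 -0.14818004  0.08202211] [-1.79816959e+02  1.06056463e-01  1.71400072e+02] [  2.41337141 -12.03493557   3.35264442] [-2.1892048  -0.27336877  0.14991306]
```

View pics/s10.png

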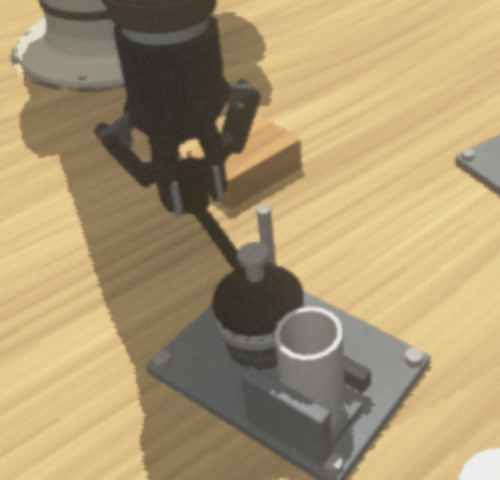

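The force rose to 12 N with the jaw stopped at about 14°, which matches the predicted contact angle. Now I'll release and back off upwards.

```bash
python3 -m jog '{"delta_pos":[[0,0,0],[0,0,0],[0,0,0],[0,0,0],[0,0,0],[0,0,0],[0,0,0],[0,0,0.2],[0,0,0.4],[0,0,0.4]],"turn":[[0,0,0],[0,0,0],[0,0,0],[0,0,0],[0,0,0],[0,0,0],[0,0,0],[0,0,0],[0,0,0],[0,0,0]],"hand":[-0.2,0,0.5,1,1,1,1,1,1,1]}'; python3 - <<'E'
from workcell import bot
o=bot.get_obs();print(o['wrist_force'],o['opening'])
E
```

```text
time: 13.05
ee_pos: [0.4623, -0.1464, 0.1324]
tcp_rot: [180.0, -0.0, 171.5]
wrist_force: [-0.4, 1.2, 0.8]
opening: 0.0851
[-0.38437575  1.19025015  0.75946787] 0.0850554803051399
```

```bash
python3 -m jog '{"delta_pos":[[0,0,0.6],[-0.1,0,0.6],[-0.6,0.6,0.2],[-0.6,0.7,0],[-0.4,0.8,0],[0,0.8,0],[0,0.8,0],[0,0.8,0],[0,0,0],[0,0,0]],"turn":[[0,0,0],[0,0,0],[0,0,0],[0,0,0],[0,0,0],[0,0,0],[0,0,0],[0,0,0],[0,0,0],[0,0,0]],"hand":[1,1,1,1,1,1,1,1,1,1]}'; python3 - <<'E'
from workcell import bot,camera
from h import *
c=camera("top");np.savez("top11.npz",**c);cv2.imwrite("pics/t11.png",cv2.resize(c["frame"][100:300,330:530,::-1],None,fx=3,fy=3))
cv2.imwrite("pics/t11f.png",c["frame"][:,:,::-1])
print(jaw(c))
P=cloud(c);v,u=np.mgrid[:420,:560]
def s(nm,u0,u1,v0,v1,z0,z1):
    m=(u>=u0)&(u<u1)&(v>=v0)&(v<v1)&(P[...,2]>z0)&(P[...,2]<z1)
    q=P[m];print(nm,len(q),np.round(q.mean(0),4),np.round(cv2.minEnclosingCircle(q[:,:2].astype(np.float32))[0],4))
s("knob",385,420,245,280,.115,.14)
s("spindle",398,425,172,198,.107,.12)
s("tube",385,435,118,165,.084,.11)
s("sknob",100,135,230,262,.115,.13)
c=camera("scene");cv2.imwrite("pics/s11.png",cv2.resize(c["frame"][130:370,80:330,::-1],None,fx=2,fy=2))
E
```

```text
time: 14.05
ee_pos: [0.3774, 0.0793, 0.2019]
tcp_rot: [180.0, 0.0, 171.6]
wrist_force: [-0.2, -0.5, -0.6]
opening: 0.0853
(193, np.float32(14.940872), np.float32(12.448594), np.float64(0.10457722276983723))
knob 367 [ 0.4607 -0.1537  0.1224] [ 0.4606 -0.1544]
spindle 196 [ 0.5747 -0.1646  0.115 ] [ 0.5752 -0.1649]
tube 434 [ 0.6545 -0.1762  0.0973] [ 0.6548 -0.1765]
sknob 361 [0.4887 0.2792 0.1223] [0.4891 0.2799]
```

View pics/t11.png

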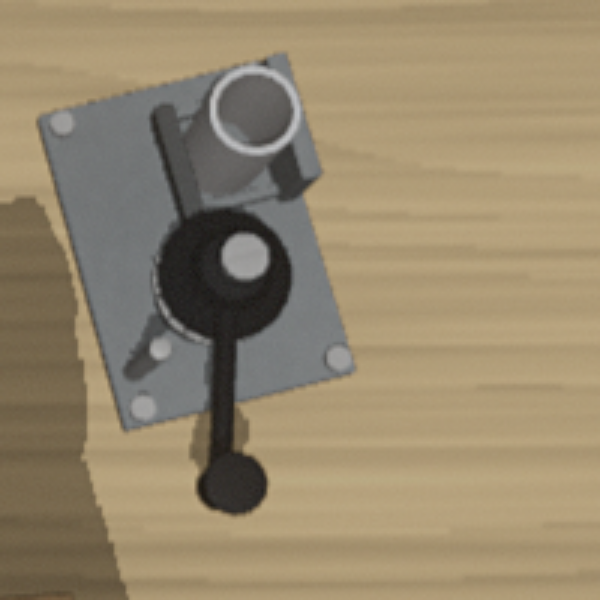

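View pics/s11.png

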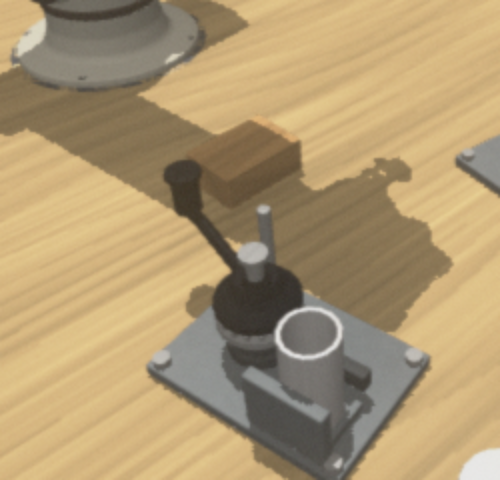

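The released knob sits about 6 mm behind where the hand held it, so I need to check whether the jaw backed off the tube.

```bash
python3 - <<'E'
from h import *
for k in(6,7,8,9,10,11):
    c=dict(np.load(f"top{k}.npz"))
    # warp: plane z=.043 polar sampling: gray over angle at radii
    E=c["extrinsics"];g=c["frame"].astype(np.float32).mean(2)
    out=[]
    for r in np.arange(.075,.1,.003):
        th=np.radians(np.arange(0,45,.1))
        X=np.c_[.575+r*np.cos(th),-.165+r*np.sin(th),np.full(len(th),.043)]@E[:3,:3].T+E[:3,3]
        u=c["cx"]+c["fx"]*X[:,0]/-X[:,2];v=c["cy"]-c["fy"]*X[:,1]/-X[:,2]
        p=cv2.remap(g,u.astype(np.float32)[None],v.astype(np.float32)[None],1)[0]
        p=np.convolve(p,np.ones(9)/9,'same');d=np.gradient(p)[10:-10]
        i=np.argmax(d);j=np.argmin(d);out.append((1+i*.1,1+j*.1))
    o=np.array(out);print(k,"outer edge",np.round(o[:,0],1),"med",np.median(o[:,0]).round(2),"inner med",np.median(o[:,1]).round(2))
E
```

```text
6 outer edge [33.7 33.4 33.3 33.2 32.8 32.4 32.3 32.1 32. ] med 32.8 inner med 22.3
7 outer edge [24.6 24.2 24.1 23.4 23.3 23.3 22.8 22.9 22.2] med 23.3 inner med 20.4
8 outer edge [20.8 21.1 20.3 20.6 20.8 20.1 20.3 19.7 19.2] med 20.3 inner med 17.5
9 outer edge [20.8 20.6 20.3 19.9 19.8 20.  19.3 19.7 19. ] med 19.9 inner med 17.1
10 outer edge [20.5 19.6 20.  19.3 19.8 19.3 19.3 18.8 19. ] med 19.3 inner med 17.2
11 outer edge [20.8 21.  20.3 20.5 19.9 20.1 19.7 19.7 19. ] med 20.1 inner med 17.3
```

The outer edge of the jaw sits about 0.5° back from where it was under load. The jaw may only have relaxed against the tube, but I can't tell that from a small gap. There is plenty of time, so I'll push the knob clockwise with one open finger. That finger can't drag the lever back.

```bash
python3 -m jog '{"delta_pos":[[0.28,-0.74,-0.1],[0.28,-0.74,-0.1],[0.28,-0.74,-0.1],[0.28,-0.74,-0.1],[0.28,-0.74,-0.1],[0.28,-0.74,-0.1],[0,0,-0.4],[0,0,-0.4],[0,0,-0.5],[0,0,-0.5]],"turn":[[0,0,0],[0,0,0],[0,0,0],[0,0,0],[0,0,0],[0,0,0],[0,0,0],[0,0,0],[0,0,0],[0,0,0]],"hand":[1,1,1,1,1,1,1,1,1,1]}'
```

```text
time: 15.15
ee_pos: [0.461, -0.1453, 0.0806]
tcp_rot: [-180.0, 0.0, 171.3]
wrist_force: [-0.8, -0.1, 0.2]
opening: 0.0851
```

```bash
python3 -m jog '{"delta_pos":[[0,0.06,0],[0,0.06,0],[0,0.06,0],[0,0.06,0],[0,0.06,0],[0,0.01,0],[0,0.01,0],[0,0.01,0],[0,0.01,0],[0,0,0]],"turn":[[0,0,0],[0,0,0],[0,0,0],[0,0,0],[0,0,0],[0,0,0],[0,0,0],[0,0,0],[0,0,0],[0,0,0]],"hand":[1,1,1,1,1,1,1,1,1,1]}'
python3 -m jog '{"delta_pos":[[0,0.01,0],[0,0.01,0],[0,0.01,0],[0,0.01,0],[0,0,0],[0,0,0],[0,0,0],[0,0,0],[0,0,0],[0,0,0]],"turn":[[0,0,0],[0,0,0],[0,0,0],[0,0,0],[0,0,0],[0,0,0],[0,0,0],[0,0,0],[0,0,0],[0,0,0]],"hand":[1,1,1,1,1,1,1,1,1,1]}'
python3 - <<'E'
from workcell import bot,camera
from h import *
c=camera("scene");cv2.imwrite("pics/s12.png",cv2.resize(c["frame"][130:370,80:330,::-1],None,fx=2,fy=2))
E
```

```text
time: 16.15
ee_pos: [0.4615, -0.1265, 0.0813]
tcp_rot: [-180.0, 0.0, 171.4]
wrist_force: [1.1, -0.3, 0.8]
opening: 0.0854
time: 17.15
ee_pos: [0.4615, -0.1245, 0.0813]
tcp_rot: [-180.0, 0.0, 171.4]
wrist_force: [0.1, -4.5, 1.2]
opening: 0.0851
```

View pics/s12.png

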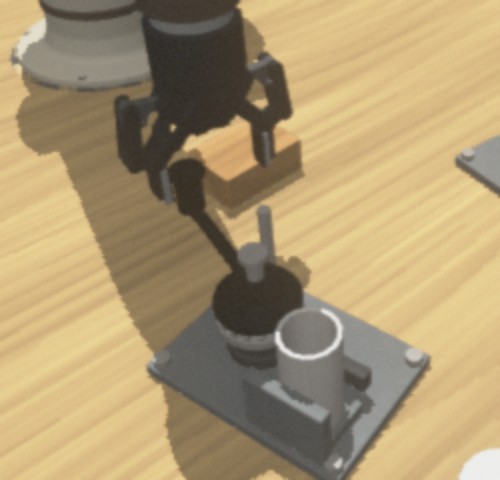

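```bash
python3 -m jog '{"delta_pos":[[0,0.01,0],[0,0.01,0],[0,0.01,0],[0,0.01,0],[0,0,0],[0,0,0],[0,0,0],[0,0,0],[0,0,0],[0,0,0]],"turn":[[0,0,0],[0,0,0],[0,0,0],[0,0,0],[0,0,0],[0,0,0],[0,0,0],[0,0,0],[0,0,0],[0,0,0]],"hand":[1,1,1,1,1,1,1,1,1,1]}'
python3 -m jog '{"delta_pos":[[0,0.01,0],[0,0.01,0],[0,0.01,0],[0,0,0],[0,0,0],[0,0,0],[0,0,0],[0,0,0],[0,0,0],[0,0,0]],"turn":[[0,0,0],[0,0,0],[0,0,0],[0,0,0],[0,0,0],[0,0,0],[0,0,0],[0,0,0],[0,0,0],[0,0,0]],"hand":[1,1,1,1,1,1,1,1,1,1]}'
python3 - <<'E'
from workcell import bot,camera
from h import *
c=camera("top");np.savez("top12.npz",**c);print(jaw(c),bot.get_obs()["wrist_force"])
E
```

```text
time: 18.2
ee_pos: [0.4615, -0.1229, 0.0813]
tcp_rot: [-179.9, 0.0, 171.4]
wrist_force: [0.1, -7.5, 0.1]
opening: 0.0852
time: 19.2
ee_pos: [0.4616, -0.1218, 0.0813]
tcp_rot: [-179.9, 0.0, 171.4]
wrist_force: [-0.3, -10.2, 0.9]
opening: 0.0851
(176, np.float32(14.754066), np.float32(11.429095), np.float64(0.10546038104336909)) [ -0.39609279 -10.24248443   0.20029301]
```

```bash
python3 -m jog '{"delta_pos":[[0,0.01,0],[0,0.01,0],[0,0.01,0],[0,0.01,0],[0,0.01,0],[0,0,0],[0,0,0],[0,0,0],[0,0,0],[0,0,0]],"turn":[[0,0,0],[0,0,0],[0,0,0],[0,0,0],[0,0,0],[0,0,0],[0,0,0],[0,0,0],[0,0,0],[0,0,0]],"hand":[1,1,1,1,1,1,1,1,1,1]}'
python3 -m jog '{"delta_pos":[[0,-0.04,0],[0,-0.04,0],[0,-0.06,0],[0,-0.08,0],[0,-0.1,0],[0,-0.12,0],[0,0,0],[0,0,0.4],[0,0,0.5],[0,0,0.5]],"turn":[[0,0,0],[0,0,0],[0,0,0],[0,0,0],[0,0,0],[0,0,0],[0,0,0],[0,0,0],[0,0,0],[0,0,0]],"hand":[1,1,1,1,1,1,1,1,1,1]}'
python3 -m jog '{"delta_pos":[[0,0,0.6],[-0.1,0,0.6],[-0.6,0.6,0.2],[-0.6,0.7,0],[-0.4,0.8,0],[0,0.8,0],[0,0.8,0],[0,0.8,0],[0,0,0],[0,0,0]],"turn":[[0,0,0],[0,0,0],[0,0,0],[0,0,0],[0,0,0],[0,0,0],[0,0,0],[0,0,0],[0,0,0],[0,0,0]],"hand":[1,1,1,1,1,1,1,1,1,1]}'
python3 - <<'E'
from workcell import bot,camera
from h import *
c=camera("top");np.savez("top13.npz",**c);print(jaw(c),bot.get_obs()["wrist_force"])
cv2.imwrite("pics/t13.png",c["frame"][:,:,::-1])
P=cloud(c);v,u=np.mgrid[:420,:560]
def s(nm,u0,u1,v0,v1,z0,z1):
    m=(u>=u0)&(u<u1)&(v>=v0)&(v<v1)&(P[...,2]>z0)&(P[...,2]<z1)
    q=P[m];print(nm,len(q),np.round(q.mean(0),4),np.round(cv2.minEnclosingCircle(q[:,:2].astype(np.float32))[0],4))
s("knob",385,420,245,280,.115,.14)
s("spindle",398,425,172,198,.107,.12)
s("tube",385,435,118,165,.084,.11)
s("sknob",100,135,230,262,.115,.13)
E
```

```text
time: 20.25
ee_pos: [0.4616, -0.12, 0.0813]
tcp_rot: [-179.8, 0.0, 171.4]
wrist_force: [0.9, -15.6, -0.9]
opening: 0.0849
time: 21.25
ee_pos: [0.4613, -0.1403, 0.1519]
tcp_rot: [180.0, -0.0, 171.4]
wrist_force: [1.0, -0.0, 0.8]
opening: 0.0852
time: 22.25
ee_pos: [0.3763, 0.0853, 0.2212]
tcp_rot: [-180.0, -0.0, 171.6]
wrist_force: [0.3, 0.5, -0.1]
opening: 0.0852
(180, np.float32(14.919437), np.float32(11.989), np.float64(0.10519907537196317)) [ 0.48131456 -0.37063158 -0.04513434]
knob 365 [ 0.4607 -0.1537  0.1223] [ 0.4612 -0.1538]
spindle 196 [ 0.5748 -0.1646  0.1149] [ 0.5755 -0.1651]
tube 437 [ 0.6545 -0.1764  0.0973] [ 0.6552 -0.1768]
sknob 363 [0.4887 0.2792 0.1224] [0.4889 0.2798]
```

View pics/t13.png

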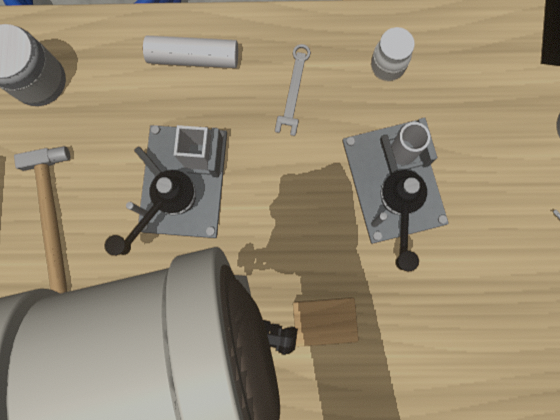

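After the 15.6 N press the knob came back to the same spot, (0.4607, -0.1537) with its top at 0.122 m. The jaw is therefore bearing on the tube and the lever is down. The square-tube clamp hasn't moved.

```bash
python3 -c "
from workcell import ticket
print(ticket.job_done())"
```

```text
the job is handed in; nothing more can be done
None
```

The round-tube clamp is tightened on its tube with the lever left down in its serrations, and the job was handed in at about 22 s of the 42 s allowed. I gripped the lever, lifted it about 11 mm and swung it back about 62°. The jaw stayed put at about 68° in the camera view. I then let the lever down and turned it clockwise until the jaw stopped on the tube, about 53–56° on.

**Bearing check:** on release the lever sat about 6 mm behind where the hand had held it, and the jaw looked about 0.5° back. I pushed the knob clockwise again with one open finger, up to 15.6 N. The force rose steadily, and the knob came back to within the measuring noise of where it had been. I take that as the jaw bearing and the 6 mm as give in the gripper. The camera alone can't resolve the jaw angle better than about 1°.

**Last checks:**
- **Lever:** the knob top is at 0.122 m, the same height as at the start, so the lever is down.
- **Tube:** it is still in its place.
- **Square-tube clamp:** its lever knob has not moved.
- **Robot:** it is clear of everything, with a wrist force of about 0 N.

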